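Slide the sample carrier home on the microscope rails

TASK

With the fingertips, gently push the black sample carrier by its blue tab along the two rails towards the objective until you feel its ball feet drop into the locating notches, and stop there: do not keep pressing against the notches or force it past them. Then push the red pin to swing the retaining clip fully across the carrier. Only push, lift nothing, keep the dish lying in its well, and leave the things standing round the microscope alone.

Things in the scene. Friction and masses are not known exactly. Their poses are not given: they have to be found in the camera images.
- stage: Open-frame microscope, fixed: base 260 x 360 mm, pillars, two metal rails. Origin on the table between the rails; +y along the rails, the way the carrier is pushed; +x across, to the clip's side. Rails y -170 to 150 mm, no end stop; tread 115 mm high, 48 to 78 mm either side of the middle, outer lips 8 mm higher. Between them it is open to 20 mm below the tread, but for the objective (9 mm below).
- seat (a point): Where the carrier's origin lies when it has dropped home: 40 mm along +y from the stage's origin, 116 mm above the table. The notches in the rail treads, 13 mm long and 4 mm deep, lie 40 mm before this point (outer half of each rail) and 40 mm beyond it (inner half).
- carrier: Black plate 153 mm across the rails, 110 along, 8 thick, 0.4 to 0.8 kg, loose on four 10 mm ball feet that stand 5 mm below it. Origin: centre of its underside; axes like the stage's. Starts 60 to 110 mm short of the seat, 4 mm higher than seated; the feet drop together. Slides at 2 to 8 N, 1.5 mm play either side; once dropped, 2 mm either way along, and it resists 20 N: over 40 N is forcing it.
- tab (a point): Middle of the pushing face of the blue tab, 40 mm wide and 6 mm thick, upright on the middle of the carrier's rear edge (55 mm behind its origin), rear face flush with that edge. Tab and plate edge form one upright face 30 mm high from the plate's underside; this point is 19 mm above the underside.
- clip (a joint): Angle of the retaining clip about its upright pivot, rad: 0 = parked, along the stage's +y beside the rail; grows as it swings in over the carrier (counter-clockwise from above); 1.57 = fully across, at its stop, along the stage's -x. Starts -0.3 to 0.1, stays where left, turns with about 1 N at the pin. Passes 2 mm over a seated carrier; blocked by the edge of one that has not dropped.
- clip_pivot (a point): Pivot axis of the clip, at the underside of its steel arm: 97 mm along +x and 40 mm along +y from the stage origin, 126 mm above the table. The arm is 14 mm wide, 4 mm thick and ends 46 mm from the pivot.
- clip_pin (a point): Middle of the upright red pin on the clip's arm, 40 mm from the pivot: 12 mm in diameter, from 2 to 32 mm above the arm's underside (this point 17 mm above it).
- dish: Round clear dish with lid, 38 mm in diameter, 11.5 mm high, lying loose in the carrier's well and standing 7.5 mm above the plate. Origin: centre of its underside, 4 mm above the carrier's underside.
- cleaner: White bottle with blue cap, 52 mm in diameter, 140 mm high, standing on the table; leave alone. Origin: centre of its underside.
- oil: Small amber bottle with black cap, 30 mm in diameter, 65 mm high, standing on the table; leave alone. Origin: centre of its underside.
- canister: Grey lens canister with black lid, 45 mm in diameter, 76 mm high, standing on the table; leave alone. Origin: centre of its underside.
Mind the look-alikes: they are no part of the job. There is more than one size of the dish; the job needs the smaller. Several things have the shape of the carrier; the one meant has the colours described above.

How it is judged:
By the outcome, as a careful person would: the job done as asked, in the order asked, and still so for the second after the job is handed in, with the robot touching nothing.
It also fails if it takes over 48 s, if anything falls off the work surface, if the arm or the gripper's body presses on something with over 40 N, if the wrist force passes 120 N, or if a joint passes its speed limit or range.

ROBOT

A 7-joint arm with a two-finger parallel gripper is mounted at the origin on the work surface. World frame = base frame: x ahead of the robot, y to its left, z up, the work surface at z = 0. Lengths are in m, angles in rad, forces in N, time in s.
With the tool pointing down it reaches from about 0.425 to 0.8 m from the base axis. Payload 8.3 kg.
Tool frame: the origin (TCP) lies midway between the tips of the shut fingers; the grasp point (between the pads) lies 19 mm behind it (robot.hold_point_z is the distance from the TCP to the grasp point, in m); x points along the fingers, y is the direction in which the jaws open and shut, and the axes are right-handed (so a half turn about x gives the same grasp; the last joint's range is limited). The gripper opens to 85 mm and grips with 20 to 120 N. Pads are 22 mm wide; open, the fingers measure 114 mm over their backs; the gripper's body (76 mm by 85 mm) begins 54 mm behind the grasp point. The pads swing forward as they close: fully open they stand 13 mm farther back than shut.
Start: joints at [1.167, 0.383, 0.016, 1.37, -0.006, 1.388, -0.046], TCP at [0.209, -0.589, 0.231] pointing down, gripper open.
Joint ranges: [-2.95, 2.95], [-0.25, 2.06], [-1.52, 1.56], [0.18, 2.33], [-1.44, 4.58], [0.02, 2.06], [-3.01, 3.01]. Speed limits (rad/s): [2.39, 2.39, 3.01, 3.01, 3.14, 3.14, 3.14].

INTERFACE

Orientations are given as a rotation vector (axis times angle).
In Python, from workcell import sensors, imaging, ticket, models, robot gives the robot as it stands. The module is installed in compiled form; this text tells all that it offers.
- The arm moves only by the tool drive_tool, never from a script. Its argument "deltas" is a list of rows, each a list of 7 numbers: the opening, from 0 (shut) to 1 (fully open), then the shift along the tool's x, y, z in cm, then the turn, a rotation vector about the tool's x, y, z in degrees. A call has 1 to 5 rows; each row shifts and turns the commanded pose from where the row before left it, along the tool's axes as they then stand; what a row does not reach is not made up. A row lasts 1/8 s, in which the tool goes at most 62.5 mm and 10.7 degrees, less where a joint would pass 70% of its speed; a pose out of reach is approached as far as the arm can. A call with a gripper value outside its range is refused whole. The fingers move at their own pace and stop on an object; the grip force is fixed at half the most. Time passes only in rows, so rows that do not move let the fingers close. It gives the time, the measured TCP pose, the force and the opening at its end, in the units of the state.
- sensors.sense(): the state, without advancing time (a new reading comes with each control period).
- imaging.get_image(name): name is "scene" or "side" or "wrist"; returns a dict with "image" (400x640x3 uint8, red, green, blue), "fx", "fy", "cx", "cy" (pixels), "extrinsics" (4x4, takes a point from world to camera coordinates). Camera axes: x right, y up, looking along -z (the intrinsics and any distortion apply to the point x, -y, -z); pixel columns grow to the right and rows downward; lengths in m; the calibration is good to about 2 mm. The wrist camera is an equidistant fisheye: a pixel r from the principal point sees the ray r / f radians off the axis. A picture is of the moment at which its call begins. There is no depth.
- ticket.sign_off(): hands the job in, once; it reports no verdict.
Trained networks look in the newest picture that a camera, given by its name, has taken for a name from the list of things; names that differ only in an ending like _2 or _b are one class to them, and where a whole thing is asked for, a point or a joint stands for the part that bears it (a point fixed in the world has none). Each returns a list of dicts, best first, with "p" (0 to 1); they miss things now and then, are a little off and sometimes report something else, mostly with a low value. They report only what shows in the picture. A call takes as long as a camera call. They do not tell look-alikes from the thing itself.
- models.trace(target, camera): "region" (400x640 bool, what is visible of it).
- models.tip_of(target, camera): "point" ([x, y, z] in m, in world coordinates, good to about 4 mm: a listed point, or the origin of a listed thing).
The state is a dict: "time": time; "joints": joint angles; "qvel": joint speeds; "effort": joint torques, N m; "position": TCP position; "tcp_rot": TCP orientation; "ft_force": force on the tool from outside, world axes, zero at the start; "wrist_torque": the same for the moment, N m; "width": finger opening in m.
Only numpy, scipy, OpenCV 4.12 (cv2) and the standard library are available. Lean on these libraries where they do the work, as an engineer would, in place of code of your own. Each camera call takes 0.05 s, during which the arm holds its last target.

## Working session

There is one attempt and no reset: what is moved stays moved. The work goes in short steps, Python scripts to look and compute and a tool call to move; the robot and the scene stay as the last step left them, time stands still between calls to the robot, and variables do not carry over. Pictures are saved under pics/ and viewed, and the job is handed in when it is done.

Besides the shell and the picture viewer there is one more tool, called after "Emit:" by a JSON object that holds its "api" and its "payload", one argument or row to a line. drive_tool: Moves the arm, as the interface text tells. Its arguments: {"type":"object","properties":{"deltas":{"type":"array","items":{"type":"array","items":{"type":"number"}}}},"required":["deltas"]}

```bash
mkdir -p pics
cat > h.py <<'E'
import numpy as np, cv2
from workcell import sensors, imaging, ticket, models, robot
def snap(cam,name):
    d=imaging.get_image(cam); cv2.imwrite(f'pics/{name}.png',d['image'][:,:,::-1]); return d
def proj(d,p):
    c=d['extrinsics']@np.append(p,1); x,y,z=c[0],-c[1],-c[2]
    return d['fx']*x/z+d['cx'], d['fy']*y/z+d['cy']
E
python3 - <<'E'
from h import *
s=sensors.sense()
print({k:np.round(v,3) for k,v in s.items()})
for c in ['scene','side','wrist']:
    d=snap(c,c+'0')
    for t in ['stage','seat','carrier','tab','clip','clip_pivot','clip_pin','dish','cleaner','oil','canister']:
        try:
            r=models.tip_of(t,c); print(c,t,[(np.round(q['point'],3).tolist(),round(q['p'],2)) for q in r[:3]])
        except Exception as e: print(c,t,e)
E
```

```text
{'time': np.float64(0.0), 'joints': array([ 1.167,  0.384,  0.016,  1.371, -0.006,  1.388, -0.046]), 'qvel': array([-0.001,  0.001,  0.002,  0.002, -0.   ,  0.   ,  0.001]), 'effort': array([ 0.0000e+00, -6.2760e+01,  8.4400e-01, -3.7182e+01,  1.7000e-02,
        1.4000e-02, -0.0000e+00]), 'position': array([ 0.209, -0.589,  0.23 ]), 'tcp_rot': array([ 2.037,  0.353, -2.038]), 'ft_force': array([-0.56 ,  0.81 ,  0.231]), 'wrist_torque': array([-0.002,  0.017,  0.043]), 'width': np.float64(0.086)}
scene stage [([0.502, -0.063, 0.002], 0.8), ([0.519, -0.336, -0.005], 0.34)]
scene seat [([0.491, -0.032, 0.114], 0.65)]
scene carrier [([0.803, 0.112, 0.002], 0.81), ([0.508, -0.158, 0.137], 0.59), ([0.501, -0.103, 0.121], 0.58)]
scene tab [([0.507, -0.159, 0.135], 0.94)]
scene clip it knows: canister, carrier, cleaner, clip_pin, clip_pivot, dish, oil, seat, stage, tab
scene clip_pivot [([0.591, -0.02, 0.127], 0.58)]
scene clip_pin [([0.583, 0.018, 0.143], 0.58), ([0.699, -0.144, 0.001], 0.33)]
scene dish [([0.712, -0.042, 0.004], 0.73), ([0.505, -0.104, 0.125], 0.5)]
scene cleaner [([0.703
[... 402 characters left out ...]
114], 0.26)]
side clip it knows: canister, carrier, cleaner, clip_pin, clip_pivot, dish, oil, seat, stage, tab
side clip_pivot [([0.59, -0.017, 0.124], 0.97), ([0.492, -0.067, 0.003], 0.39)]
side clip_pin [([0.587, 0.023, 0.139], 0.65)]
side dish [([0.504, -0.104, 0.122], 0.77), ([0.719, -0.042, 0.0], 0.66)]
side cleaner [([0.694, -0.143, 0.0], 0.75)]
side oil [([0.526, -0.333, -0.004], 0.76)]
side canister [([0.481, 0.156, 0.001], 0.86)]
wrist stage []
wrist seat []
wrist carrier []
wrist tab []
wrist clip it knows: canister, carrier, cleaner, clip_pin, clip_pivot, dish, oil, seat, stage, tab
wrist clip_pivot []
wrist clip_pin []
wrist dish []
wrist cleaner []
wrist oil []
wrist canister []
```

View pics/scene0.png

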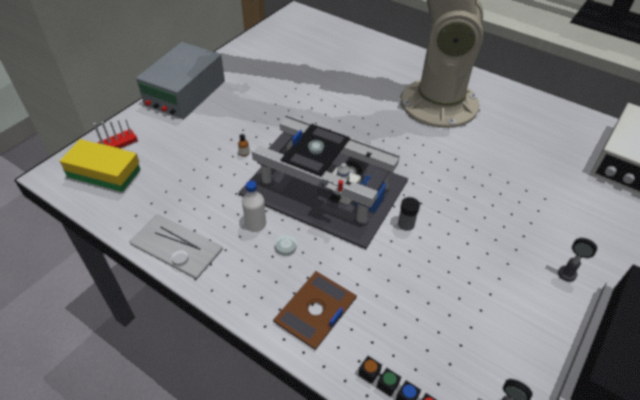

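View pics/side0.png

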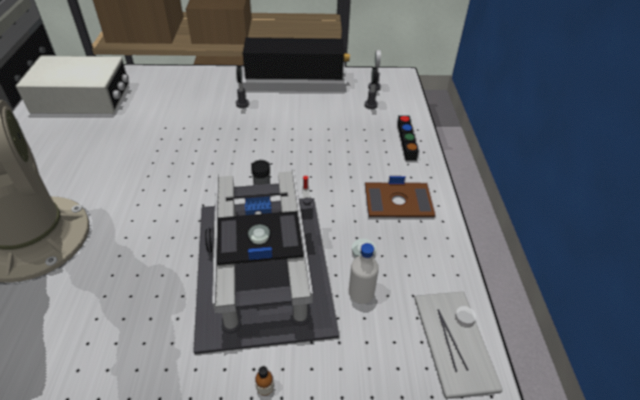

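View pics/wrist0.png

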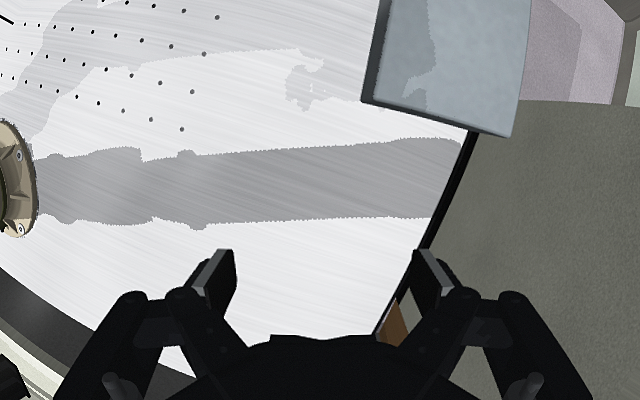

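```bash
cat >> h.py <<'E'
from scipy.spatial.transform import Rotation as R
def S(p,st): # stage -> world ; st=(x,y,yaw)
    c,s=np.cos(st[2]),np.sin(st[2]); p=np.asarray(p,float)
    return np.array([st[0]+c*p[0]-s*p[1], st[1]+s*p[0]+c*p[1], p[2]])
E
python3 - <<'E'
from h import *
from scipy.optimize import least_squares
obs=[((0,0,0),(.502,-.063)),((0,0,0),(.493,-.066)),((0,.04,0),(.491,-.032)),((.097,.04,0),(.591,-.02)),((.097,.04,0),(.590,-.017))]
def res(v):
    r=[]
    for p,w in obs: r+=list(S(p,v[:3])[:2]-w)
    for w in [(.501,-.103),(.505,-.107)]: r+=list(S((0,v[3],0),v[:3])[:2]-w)
    for w in [(.507,-.159),(.508,-.159)]: r+=list(S((0,v[3]-.055,0),v[:3])[:2]-w)
    return np.array(r)
v=least_squares(res,[.5,-.06,.07,-.04]).x; print(v, np.round(res(v)*1000,1))
print('R',np.round(R.from_rotvec(sensors.sense()['tcp_rot']).as_matrix(),3))
for c,(x0,y0,x1,y1) in {'scene':(230,100,430,250),'side':(180,150,350,360)}.items():
    d=imaging.get_image(c); np.savez(c+'.npz',**d)
    k=4 if c=='scene' else 3
    im=cv2.resize(d['image'][:,:,::-1].copy()[y0:y1,x0:x1],None,fx=k,fy=k,interpolation=cv2.INTER_CUBIC)
    cv2.imwrite(f'pics/{c}_z.png',im)
    def P(p): 
        u=proj(d,S(p,v)); return (int((u[0]-x0+.5)*k),int((u[1]-y0+.5)*k))
    for s in (-1,1):
        for x in (.048,.078): cv2.line(im,P((s*x,-.17,.115)),P((s*x,.15,.115)),(0,255,0),1)
    for p in [(0,0.04,.116),(.097,.04,.126),(.0,v[3]-.055,.139),(0,v[3],.120)]: cv2.circle(im,P(p),4,(0,0,255),1)
    b=[P((x,y,.02)) for x,y in((-.13,-.18),(.13,-.18),(.13,.18),(-.13,.18))]
    cv2.polylines(im,[np.array(b)],True,(255,255,0),1)
    cv2.imwrite(f'pics/{c}_ov.png',im)
E
```

```text
[ 0.49782403 -0.06748366  0.10503843 -0.03743934] [-4.2 -4.5  4.8 -1.5  2.6  4.3 -0.9  2.5  0.1 -0.5  0.7 -1.7 -3.3  2.3
  0.5 -0.4 -0.5 -0.4]
R [[ 0.     0.334 -0.942]
 [ 0.    -0.942 -0.334]
 [-1.    -0.    -0.   ]]
```

View pics/scene_ov.png

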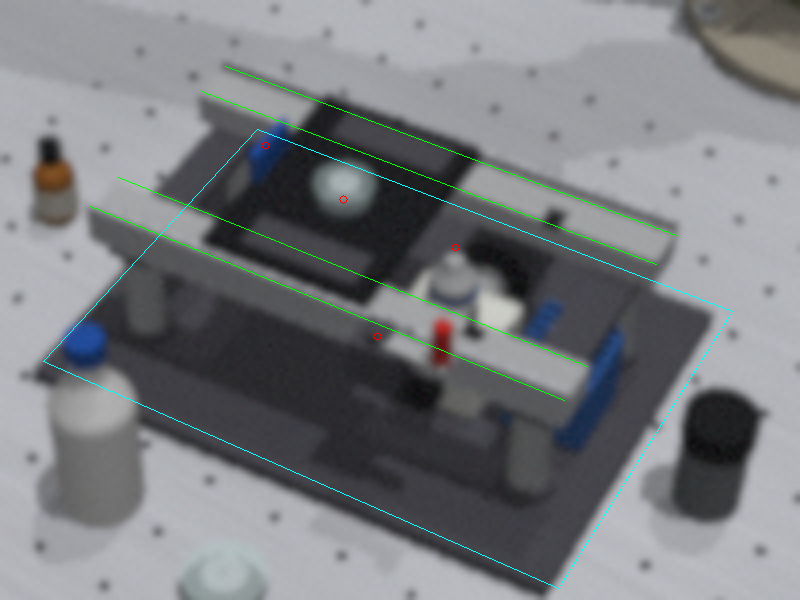

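View pics/side_ov.png

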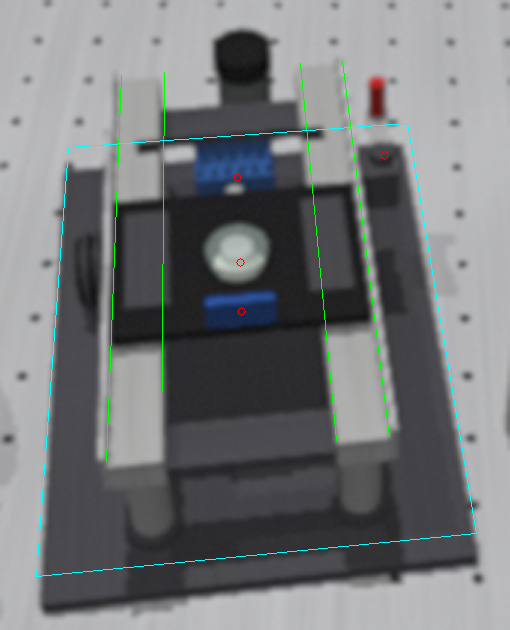

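View pics/scene_z.png

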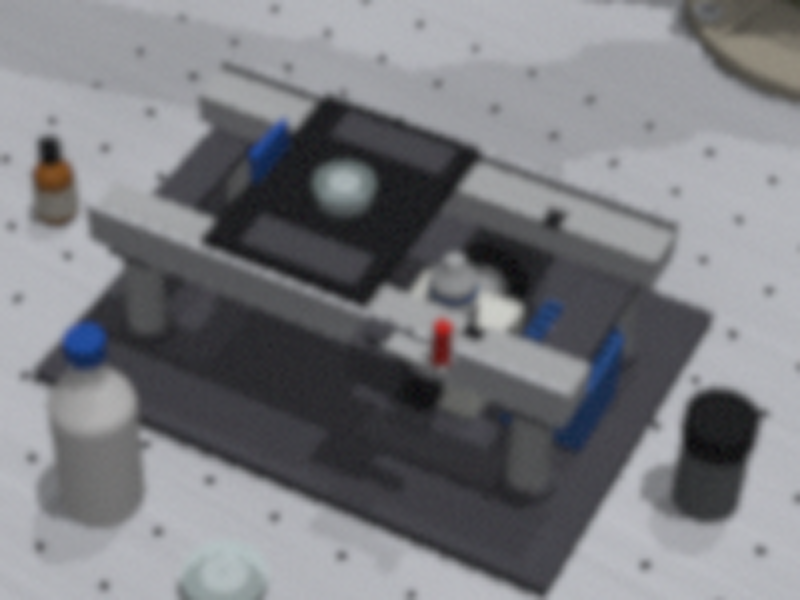

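Emit:
{"api": "drive_tool", "payload": {
  "deltas": [
    [0,0,0,0,-9.6,0,0],
    [0,0,0,0,-9.6,0,0],
    [0,0,0,0,-9.6,0,0],
    [0,0,0,0,-9.6,0,0],
    [0,0,0,0,-9.6,0,0]
  ]
}}

```text
time: 2.38
position: [0.2089, -0.589, 0.2313]
tcp_rot: [1.488, 1.001, -1.488]
ft_force: [-0.5, -1.1, 0.7]
width: -0.0001
```

Emit:
{"api": "drive_tool", "payload": {
  "deltas": [
    [0,0,0,0,-9.6,0,0],
    [0,0,0,0,-9.6,0,0],
    [0,0,0,0,-9.6,0,0],
    [0,0,3.4,-3.6,0,0,0],
    [0,0,3.4,-3.6,0,0,0]
  ]
}}

```text
time: 3.0
position: [0.2689, -0.5093, 0.2311]
tcp_rot: [1.129, 1.259, -1.128]
ft_force: [0.8, -1.6, -0.0]
width: -0.0001
```

Emit:
{"api": "drive_tool", "payload": {
  "deltas": [
    [0,0,3.4,-3.6,0,0,0],
    [0,0,3.4,-3.6,0,0,0],
    [0,0,3.4,-3.6,0,0,0],
    [0,0,3.4,-3.6,0,0,0],
    [0,0,3.4,-3.6,0,0,0]
  ]
}}

```text
time: 3.62
position: [0.4185, -0.311, 0.2316]
tcp_rot: [1.127, 1.259, -1.128]
ft_force: [0.6, -0.7, 0.1]
width: -0.0002
```

Emit:
{"api": "drive_tool", "payload": {
  "deltas": [
    [0,0,3.4,-3.6,0,0,0],
    [0,0,3.4,-3.6,0,0,0],
    [0,0,3.4,-3.6,0,0,0],
    [0,0,0,0,0,0,0]
  ]
}}

```text
time: 4.12
position: [0.5094, -0.1888, 0.2316]
tcp_rot: [1.124, 1.263, -1.119]
ft_force: [-0.2, -0.3, 0.0]
width: 0.0001
```

```bash
cat >> h.py <<'E'
ST=(0.4978,-0.0675,0.105)
def inS(p):
    c,s=np.cos(ST[2]),np.sin(ST[2]); a,b=p[0]-ST[0],p[1]-ST[1]
    return np.array([c*a+s*b,-s*a+c*b,p[2]])*1000
def st():
    s=sensors.sense(); f=s['ft_force']; c,q=np.cos(ST[2]),np.sin(ST[2])
    print('t',round(float(s['time']),2),'stage mm',np.round(inS(s['position']),1),'F stage',np.round([c*f[0]+q*f[1],-q*f[0]+c*f[1],f[2]],1),'w',round(float(s['width']),4))
    M=R.from_rotvec(s['tcp_rot']).as_matrix(); print('z yaw err deg',np.degrees(np.arctan2(M[1,1],M[0,1]))-np.degrees(ST[2]), 'x',np.round(M[:,0],3)); return s
E
python3 - <<'E'
from h import *
s=st(); print(np.round(s['joints'],2))
for c in ('scene','wrist','side'):
    snap(c,c+'1')
    for t in ('tab','carrier','seat','stage','clip_pivot','clip_pin'):
        print(c,t,[(np.round(inS(q['point'])).tolist(),round(q['p'],2)) for q in models.tip_of(t,c)[:3]])
E
```

```text
t 4.12 stage mm [  -1.1 -121.8  231.6] F stage [-0.2 -0.3  0. ] w 0.0001
z yaw err deg 0.7713373304848536 x [ 0.001  0.002 -1.   ]
[ 0.72  0.25 -0.51  1.58  0.12  1.35  0.32]
scene tab [([-2.0, -93.0, 133.0], 0.72), ([335.0, 207.0, 24.0], 0.7)]
scene carrier [([326.0, 147.0, 5.0], 0.92), ([-2.0, -34.0, 124.0], 0.68), ([92.0, 75.0, 144.0], 0.52)]
scene seat [([-0.0, 36.0, 116.0], 0.73)]
scene stage [([4.0, 1.0, -1.0], 0.96)]
scene clip_pivot [([95.0, 40.0, 124.0], 0.77)]
scene clip_pin [([94.0, 78.0, 140.0], 0.45)]
wrist tab [([1.0, -94.0, 138.0], 0.79)]
wrist carrier []
wrist seat [([-2.0, 40.0, 116.0], 0.65)]
wrist stage [([98.0, 46.0, 129.0], 0.23)]
wrist clip_pivot [([96.0, 41.0, 128.0], 0.8)]
wrist clip_pin []
side tab [([-1.0, -91.0, 140.0], 0.91), ([335.0, 204.0, 28.0], 0.76)]
side carrier [([2.0, -40.0, 116.0], 0.79), ([328.0, 147.0, 4.0], 0.63)]
side seat [([-0.0, 36.0, 115.0], 0.61)]
side stage [([-4.0, -0.0, 1.0], 0.85)]
side clip_pivot [([97.0, 40.0, 126.0], 0.69), ([0.0, -38.0, 122.0], 0.57)]
side clip_pin [([2.0, -92.0, 143.0], 0.51), ([4.0, -36.0, 117.0], 0.44)]
```

Emit:
{"api": "drive_tool", "payload": {
  "deltas": [
    [0,3.0,0.1,0,0,0,0],
    [0,3.0,0,0,0,0,0],
    [0,3.0,0,0,0,0,0],
    [0,1.3,0,0,0,0,0],
    [0,0,0,0,0,0,0]
  ]
}}

```text
time: 5.8
position: [0.5078, -0.1935, 0.1279]
tcp_rot: [1.127, 1.261, -1.128]
ft_force: [-0.5, -0.4, 0.2]
width: -0.0
```

Run:
```python
from h import *
s=st(); snap('wrist','wrist2'); snap('side','side2')
```

```text
t 5.8 stage mm [  -3.2 -126.4  127.9] F stage [-0.5 -0.3  0.2] w -0.0
z yaw err deg 0.31335276711577187 x [-0.001  0.001 -1.   ]
```

View pics/wrist2.png

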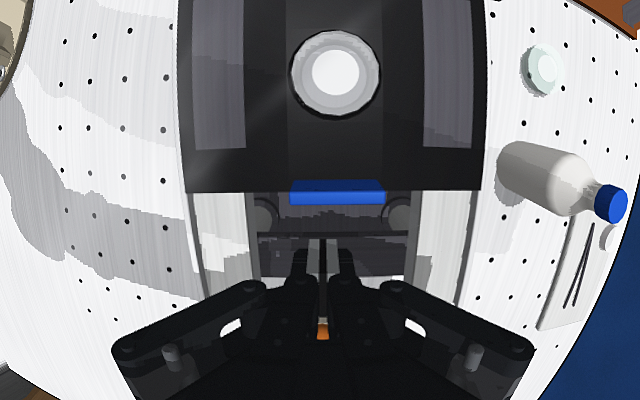

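View pics/side2.png

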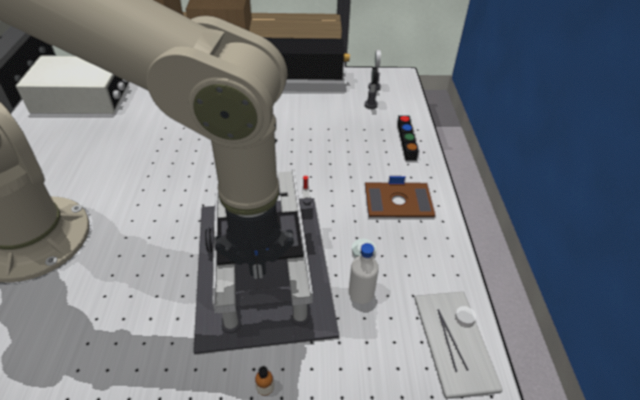

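Emit:
{"api": "drive_tool", "payload": {
  "deltas": [
    [0,0,0.3,-0.8,0,0,0],
    [0,0,0,-0.7,0,0,0],
    [0,0,0,-0.3,0,0,0],
    [0,0,0,-0.3,0,0,0],
    [0,0,0,-0.3,0,0,0]
  ]
}}

```text
time: 6.52
position: [0.5085, -0.1699, 0.1284]
tcp_rot: [1.127, 1.258, -1.128]
ft_force: [0.7, -4.1, 1.6]
width: 0.0
```

Run:
```python
from h import *
s=st(); snap('wrist','wrist3')
```

```text
t 6.53 stage mm [-1.000e-01 -1.030e+02  1.284e+02] F stage [ 0.3 -4.1  1.6] w 0.0
z yaw err deg 0.28130954843956957 x [ 0.    -0.001 -1.   ]
```

View pics/wrist3.png

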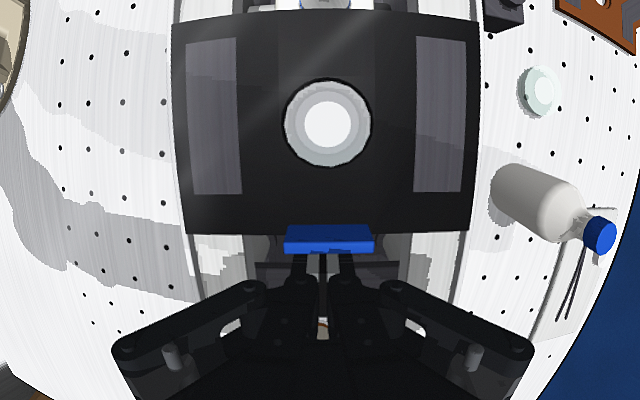

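Emit:
{"api": "drive_tool", "payload": {
  "deltas": [
    [0,0,0,-0.4,0,0,0],
    [0,0,0,-0.4,0,0,0],
    [0,0,0,-0.4,0,0,0],
    [0,0,0,-0.4,0,0,0],
    [0,0,0,-0.4,0,0,0]
  ]
}}

```text
time: 7.2
position: [0.5063, -0.1494, 0.1284]
tcp_rot: [1.127, 1.259, -1.127]
ft_force: [0.4, -5.3, 2.1]
width: 0.0002
```

Emit:
{"api": "drive_tool", "payload": {
  "deltas": [
    [0,0,0,-0.4,0,0,0],
    [0,0,0,-0.4,0,0,0],
    [0,0,0,-0.4,0,0,0],
    [0,0,0,-0.4,0,0,0],
    [0,0,0,-0.4,0,0,0]
  ]
}}

```text
time: 7.82
position: [0.5041, -0.1296, 0.1284]
tcp_rot: [1.127, 1.259, -1.127]
ft_force: [-0.1, -4.9, 0.5]
width: 0.0
```

Run:
```python
from h import *
s=st(); snap('wrist','wrist4')
for c in ('wrist','scene'):
  if c!='wrist': snap(c,c+'4')
  for t in ('tab','carrier','seat','clip_pivot','dish'):
    print(c,t,[(np.round(inS(q['point'])).tolist(),round(q['p'],2)) for q in models.tip_of(t,c)[:2]])
```

```text
t 7.83 stage mm [ -0.2 -62.4 128.4] F stage [-0.6 -4.8  0.5] w 0.0
z yaw err deg 0.31148077651004513 x [ 0. -0. -1.]
wrist tab [([-1.0, -52.0, 138.0], 0.59)]
wrist carrier [([328.0, 147.0, 3.0], 0.61)]
wrist seat []
wrist clip_pivot [([96.0, 40.0, 126.0], 0.6)]
wrist dish [([217.0, 3.0, -0.0], 0.86), ([3.0, 2.0, 123.0], 0.71)]
scene tab [([2.0, -49.0, 137.0], 0.83), ([333.0, 206.0, 25.0], 0.78)]
scene carrier [([1.0, 5.0, 121.0], 0.85), ([324.0, 145.0, 4.0], 0.83)]
scene seat [([1.0, 38.0, 118.0], 0.55)]
scene clip_pivot [([97.0, 39.0, 125.0], 0.64)]
scene dish [([-2.0, 7.0, 125.0], 0.52), ([95.0, 38.0, 126.0], 0.23)]
```

View pics/wrist4.png

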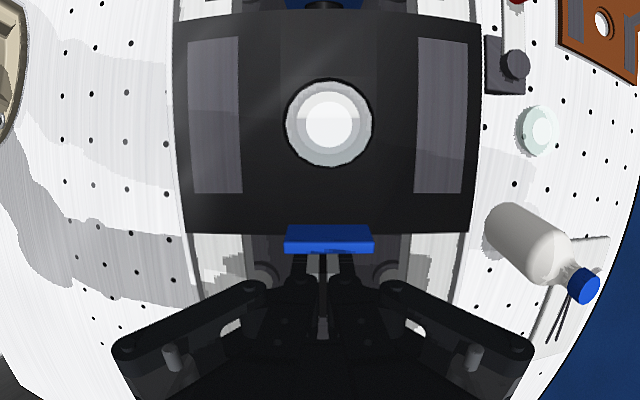

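Emit:
{"api": "drive_tool", "payload": {
  "deltas": [
    [0,0,0,-0.4,0,0,0],
    [0,0,0,-0.4,0,0,0],
    [0,0,0,-0.4,0,0,0],
    [0,0,0,-0.4,0,0,0],
    [0,0,0,-0.4,0,0,0]
  ]
}}

```text
time: 9.05
position: [0.5019, -0.1096, 0.1284]
tcp_rot: [1.127, 1.259, -1.127]
ft_force: [0.2, -3.9, 0.0]
width: -0.0001
```

Emit:
{"api": "drive_tool", "payload": {
  "deltas": [
    [0,0,0,-0.3,0,0,0],
    [0,0,0,-0.2,0,0,0],
    [0,0,0,-0.1,0,0,0],
    [0,0,0,-0.1,0,0,0]
  ]
}}

```text
time: 9.55
position: [0.5011, -0.1029, 0.1283]
tcp_rot: [1.128, 1.259, -1.128]
ft_force: [-0.1, -3.8, 0.6]
width: -0.0002
```

Run:
```python
from h import *
s=st(); snap('wrist','wrist5')
for c in ('wrist','scene'):
  if c!='wrist': snap(c,c+'5')
  for t in ('tab','carrier'):
    print(c,t,[(np.round(inS(q['point'])).tolist(),round(q['p'],2)) for q in models.tip_of(t,c)[:2]])
```

```text
t 9.55 stage mm [ -0.4 -35.5 128.3] F stage [-0.5 -3.8  0.6] w -0.0002
z yaw err deg 0.30615350020577736 x [ 0.  0. -1.]
wrist tab [([3.0, -25.0, 137.0], 0.93), ([332.0, 203.0, 23.0], 0.65)]
wrist carrier [([326.0, 146.0, 4.0], 0.72)]
scene tab [([-3.0, -22.0, 138.0], 0.83), ([335.0, 208.0, 23.0], 0.69)]
scene carrier [([322.0, 146.0, 3.0], 0.96), ([0.0, 31.0, 123.0], 0.82)]
```

Emit:
{"api": "drive_tool", "payload": {
  "deltas": [
    [0,0,0,-0.1,0,0,0],
    [0,0,0,-0.1,0,0,0],
    [0,0,0,-0.1,0,0,0]
  ]
}}

```text
time: 10.22
position: [0.5006, -0.0991, 0.1282]
tcp_rot: [1.128, 1.26, -1.127]
ft_force: [-0.5, -0.9, -0.1]
width: -0.0001
```

Emit:
{"api": "drive_tool", "payload": {
  "deltas": [
    [0,0,0,-0.1,0,0,0],
    [0,0,0,-0.1,0,0,0]
  ]
}}

```text
time: 10.48
position: [0.5007, -0.0971, 0.1284]
tcp_rot: [1.127, 1.26, -1.126]
ft_force: [0.4, -0.1, 0.3]
width: 0.0
```

Emit:
{"api": "drive_tool", "payload": {
  "deltas": [
    [0,0,0,-0.1,0,0,0]
  ]
}}

```text
time: 10.6
position: [0.5005, -0.0965, 0.1284]
tcp_rot: [1.127, 1.26, -1.127]
ft_force: [-0.6, -0.3, 0.0]
width: -0.0
```

Emit:
{"api": "drive_tool", "payload": {
  "deltas": [
    [0,0,0,-0.1,0,0,0]
  ]
}}

```text
time: 10.72
position: [0.5005, -0.0963, 0.1284]
tcp_rot: [1.127, 1.259, -1.128]
ft_force: [0.2, -3.1, -0.1]
width: 0.0001
```

Run:
```python
from h import *
s=st(); d=snap('wrist','wrist6')
for c in ('wrist','scene'):
  if c!='wrist':
    d=snap(c,c+'6'); cv2.imwrite('pics/scene6z.png',cv2.resize(d['image'][100:250,230:430,::-1],None,fx=4,fy=4,interpolation=cv2.INTER_CUBIC))
  for t in ('tab','carrier','dish'):
    print(c,t,[(np.round(inS(q['point'])).tolist(),round(q['p'],2)) for q in models.tip_of(t,c)[:2]])
```

```text
t 10.72 stage mm [ -0.4 -28.9 128.4] F stage [-0.1 -3.1 -0.1] w 0.0001
z yaw err deg 0.2967271494542345 x [ 0.    -0.001 -1.   ]
wrist tab [([331.0, 204.0, 24.0], 0.83), ([4.0, -18.0, 135.0], 0.76)]
wrist carrier [([326.0, 145.0, 7.0], 0.64), ([97.0, 41.0, 127.0], 0.46)]
wrist dish [([214.0, 6.0, -0.0], 0.8), ([95.0, 42.0, 130.0], 0.74)]
scene tab [([-2.0, -16.0, 130.0], 0.85), ([333.0, 206.0, 23.0], 0.59)]
scene carrier [([324.0, 146.0, 0.0], 0.74), ([1.0, 40.0, 117.0], 0.63)]
scene dish [([213.0, 4.0, 3.0], 0.71), ([-0.0, 38.0, 119.0], 0.48)]
```

View pics/wrist6.png

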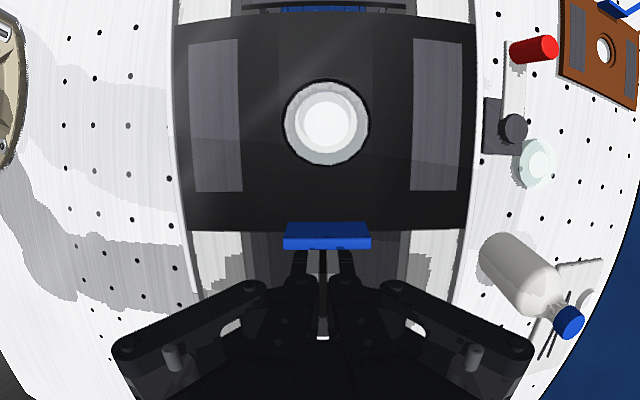

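View pics/scene6z.png

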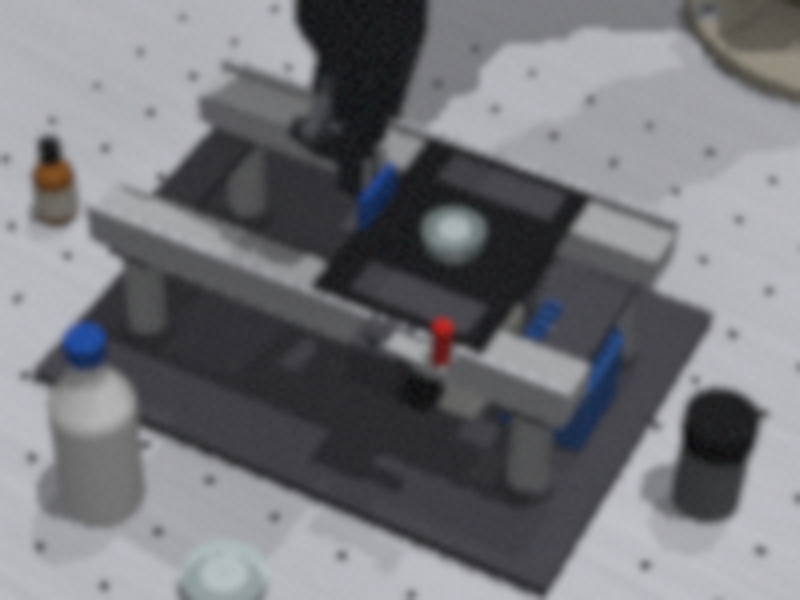

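Emit:
{"api": "drive_tool", "payload": {
  "deltas": [
    [0,0,0,0.7,0,0,0],
    [0,0,0,0.8,0,0,0],
    [0,-3.0,0,0,0,0,0],
    [0,-4.5,0,0,0,0,0],
    [0,-3.0,0,0,0,0,0]
  ]
}}

```text
time: 11.75
position: [0.5024, -0.1111, 0.2353]
tcp_rot: [1.128, 1.258, -1.126]
ft_force: [0.6, -0.0, -0.1]
width: 0.0001
```

Emit:
{"api": "drive_tool", "payload": {
  "deltas": [
    [0,0,3.0,-1.5,0,0,0],
    [0,0,3.0,-1.5,0,0,0],
    [0,0,3.0,-1.5,0,0,0],
    [0,0,0,0,0,0,0]
  ]
}}

```text
time: 12.25
position: [0.5875, -0.0541, 0.2325]
tcp_rot: [1.126, 1.263, -1.124]
ft_force: [0.6, -0.0, -0.3]
width: 0.0
```

Run:
```python
from h import *
s=st(); print(np.round(s['joints'],2))
for c in ('wrist','side'):
  snap(c,c+'7')
  for t in ('tab','carrier','dish','clip_pin','clip_pivot'):
    print(c,t,[(np.round(inS(q['point'])).tolist(),round(q['p'],2)) for q in models.tip_of(t,c)[:2]])
```

```text
t 12.25 stage mm [ 90.7   3.9 232.5] F stage [ 0.6 -0.1 -0.3] w 0.0
z yaw err deg 0.4953855257979374 x [-0.001  0.002 -1.   ]
[ 0.48  0.36 -0.58  1.45  0.2   1.39  0.01]
wrist tab [([1.0, -16.0, 136.0], 0.96)]
wrist carrier [([328.0, 148.0, 7.0], 0.56)]
wrist dish [([217.0, 4.0, 3.0], 0.83), ([3.0, 38.0, 118.0], 0.8)]
wrist clip_pin [([100.0, 80.0, 142.0], 0.59)]
wrist clip_pivot [([97.0, 40.0, 129.0], 0.79), ([2.0, 36.0, 120.0], 0.72)]
side tab [([1.0, -20.0, 138.0], 0.68), ([337.0, 204.0, 25.0], 0.6)]
side carrier [([327.0, 150.0, 4.0], 0.83), ([3.0, 35.0, 111.0], 0.62)]
side dish [([0.0, 36.0, 118.0], 0.79), ([222.0, 4.0, 1.0], 0.5)]
side clip_pin [([97.0, 80.0, 140.0], 0.56)]
side clip_pivot [([98.0, 40.0, 124.0], 0.6)]
```

View pics/wrist7.png

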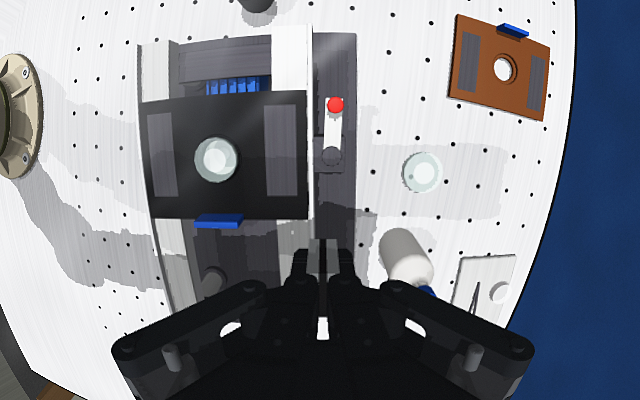

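Emit:
{"api": "drive_tool", "payload": {
  "deltas": [
    [0,0,1.8,-3.8,0,0,0],
    [0,0,1.8,-3.8,0,0,0],
    [0,0,0,0,10,0,0],
    [0,0,0,0,10,0,0],
    [0,0,0,0,10,0,0]
  ]
}}

```text
time: 13.48
position: [0.6139, 0.0235, 0.2333]
tcp_rot: [1.511, 0.981, -1.511]
ft_force: [-0.5, 0.1, -0.1]
width: 0.0002
```

Emit:
{"api": "drive_tool", "payload": {
  "deltas": [
    [0,0,0,0,10,0,0],
    [0,0,0,0,10,0,0],
    [0,0,0,0,10,0,0],
    [0,0,0,0,10,0,0],
    [0,0,0,0,10,0,0]
  ]
}}

```text
time: 14.1
position: [0.6139, 0.0234, 0.2333]
tcp_rot: [2.072, 0.291, -2.072]
ft_force: [-0.2, -0.2, -0.4]
width: 0.0002
```

Emit:
{"api": "drive_tool", "payload": {
  "deltas": [
    [0,0,0,0,10,0,0],
    [0,0,0,0,0,0,0]
  ]
}}

```text
time: 14.35
position: [0.6139, 0.0234, 0.2334]
tcp_rot: [2.164, 0.121, -2.164]
ft_force: [-0.2, -1.5, 0.1]
width: -0.0001
```

Run:
```python
from h import *
s=st(); print(np.round(s['joints'],2))
d=snap('wrist','wrist8')
for c in ('wrist',):
  for t in ('clip_pin','clip_pivot','tab'):
    print(c,t,[(np.round(inS(q['point'])).tolist(),round(q['p'],2)) for q in models.tip_of(t,c)[:2]])
```

```text
t 14.35 stage mm [125.   78.3 233.4] F stage [-0.4 -1.4  0.1] w -0.0001
z yaw err deg -89.61775470668304 x [ 0. -0. -1.]
[ 0.16  0.38 -0.34  1.38  0.13  1.4  -1.64]
wrist clip_pin [([96.0, 79.0, 142.0], 0.81)]
wrist clip_pivot [([96.0, 42.0, 128.0], 0.83)]
wrist tab [([4.0, -16.0, 135.0], 0.93), ([332.0, 204.0, 24.0], 0.64)]
```

View pics/wrist8.png

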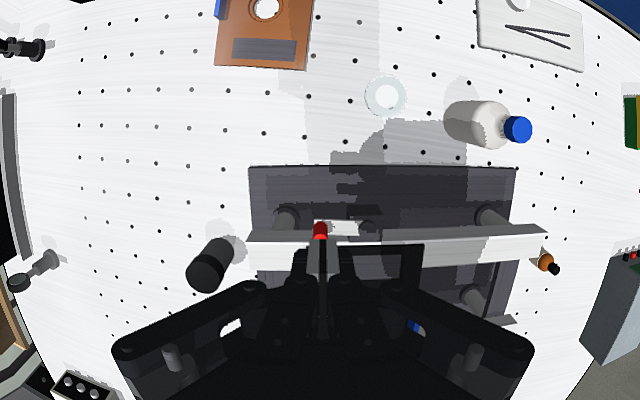

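Emit:
{"api": "drive_tool", "payload": {
  "deltas": [
    [0,3.0,0,0,0,0,0],
    [0,4.0,0,0,0,0,0],
    [0,2.0,0,0,0,0,0],
    [0,0.6,0,0,0,0,0],
    [0,0,-0.1,0,0,0,0]
  ]
}}

```text
time: 15.18
position: [0.614, 0.0243, 0.1377]
tcp_rot: [2.165, 0.12, -2.164]
ft_force: [-0.1, -0.2, 1.3]
width: 0.0
```

Emit:
{"api": "drive_tool", "payload": {
  "deltas": [
    [0,0,0,0.5,0,0,0],
    [0,0,0,0.3,0,0,0],
    [0,0,0,0.2,0,0,0],
    [0,0,0,0,0,0,0]
  ]
}}

```text
time: 15.68
position: [0.6039, 0.0233, 0.1378]
tcp_rot: [2.165, 0.12, -2.164]
ft_force: [0.1, -0.2, 0.1]
width: -0.0002
```

Run:
```python
from h import *
s=st()
d=snap('wrist','wrist9'); d=snap('scene','scene9'); cv2.imwrite('pics/scene9z.png',cv2.resize(d['image'][100:250,230:430,::-1],None,fx=4,fy=4,interpolation=cv2.INTER_CUBIC))
```

```text
t 15.68 stage mm [115.1  79.2 137.8] F stage [ 0.1 -0.2  0.1] w -0.0002
z yaw err deg -89.68104745754407 x [ 0.001  0.    -1.   ]
```

View pics/wrist9.png

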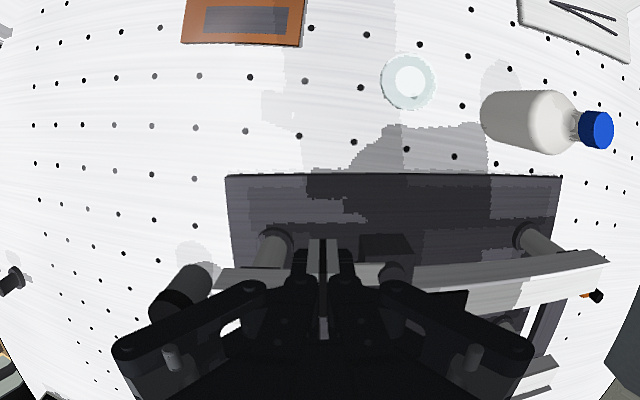

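View pics/scene9z.png

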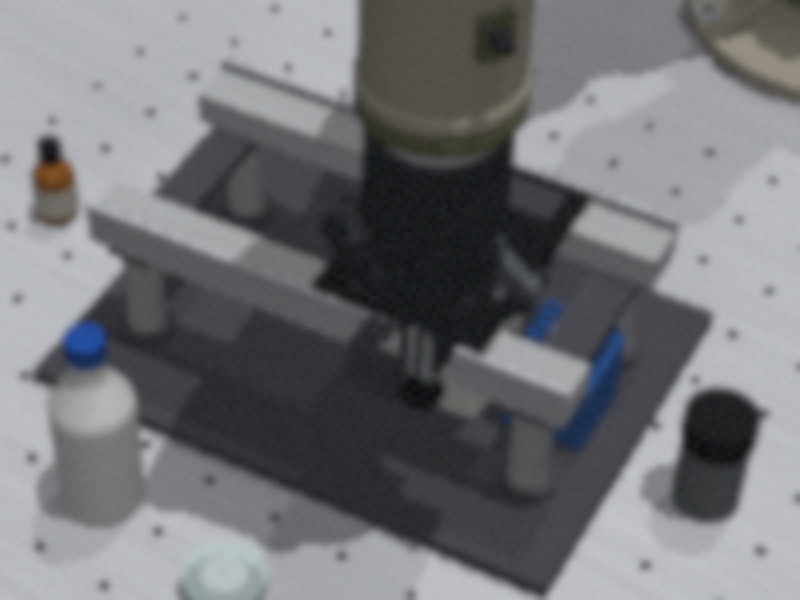

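Emit:
{"api": "drive_tool", "payload": {
  "deltas": [
    [0,0,-0.16,0.43,-6,0,0],
    [0,0,-0.16,0.43,-6,0,0],
    [0,0,-0.16,0.43,-6,0,0],
    [0,0,-0.16,0.43,-6,0,0]
  ]
}}

```text
time: 16.27
position: [0.5859, 0.025, 0.1374]
tcp_rot: [1.922, 0.524, -1.921]
ft_force: [0.7, 0.2, -0.7]
width: 0.0001
```

```bash
cat >> h.py <<'E'
def arc():
    s=st(); p=inS(s['position']); r=p[:2]-[97,40]; M=R.from_rotvec(s['tcp_rot']).as_matrix()
    c,q=np.cos(ST[2]),np.sin(ST[2]); tz=np.array([c*M[0,2]+q*M[1,2],-q*M[0,2]+c*M[1,2]]); th=np.degrees(np.arctan2(-tz[1],-tz[0]))
    f=s['ft_force']; F=np.array([c*f[0]+q*f[1],-q*f[0]+c*f[1]])
    print('tool theta',round(th,1),'along z',round(r@tz,1),'outward',round(r@np.array([-np.sin(np.radians(th)),np.cos(np.radians(th))]),1),'Fz',round(F@tz,1))
E
python3 -c "
from h import *
arc(); snap('wrist','wrist10')
for t in ('clip_pin','carrier'): print(t,[(np.round(inS(q['point'])).tolist(),round(q['p'],2)) for q in models.tip_of(t,'wrist')[:2]])"
```

```text
t 16.27 stage mm [ 97.3  82.7 137.4] F stage [ 0.7  0.1 -0.7] w 0.0001
z yaw err deg -65.48165432629071 x [ 0.001  0.    -1.   ]
tool theta 24.5 along z -18.0 outward 38.8 Fz -0.7
clip_pin []
carrier []
```

View pics/wrist10.png

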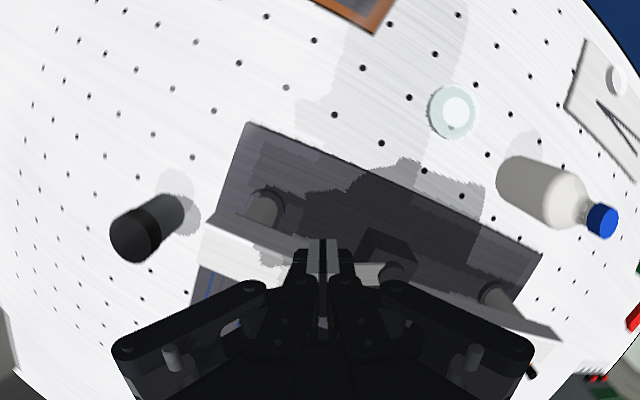

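Emit:
{"api": "drive_tool", "payload": {
  "deltas": [
    [0,0,-0.16,0.43,-6,0,0],
    [0,0,-0.16,0.43,-6,0,0],
    [0,0,-0.16,0.43,-6,0,0],
    [0,0,-0.16,0.43,-6,0,0]
  ]
}}

```text
time: 16.92
position: [0.5687, 0.0191, 0.1373]
tcp_rot: [1.651, 0.848, -1.65]
ft_force: [1.0, 0.9, -0.7]
width: 0.0004
```

Emit:
{"api": "drive_tool", "payload": {
  "deltas": [
    [0,0,-0.16,0.43,-6,0,0],
    [0,0,-0.16,0.43,-6,0,0],
    [0,0,-0.16,0.43,-6,0,0]
  ]
}}

```text
time: 17.3
position: [0.5582, 0.0103, 0.1374]
tcp_rot: [1.433, 1.048, -1.432]
ft_force: [1.4, 0.7, -0.3]
width: -0.0003
```

```bash
python3 -c "
from h import *
arc(); snap('wrist','wrist11'); d=snap('scene','scene11'); cv2.imwrite('pics/scene11z.png',cv2.resize(d['image'][100:250,230:430,::-1],None,fx=4,fy=4,interpolation=cv2.INTER_CUBIC))"
```

```text
t 17.3 stage mm [ 68.2  71.1 137.4] F stage [ 1.4  0.6 -0.3] w -0.0003
z yaw err deg -23.63610279984018 x [ 0.  0. -1.]
tool theta 66.4 along z -16.9 outward 38.8 Fz -1.1
```

View pics/wrist11.png

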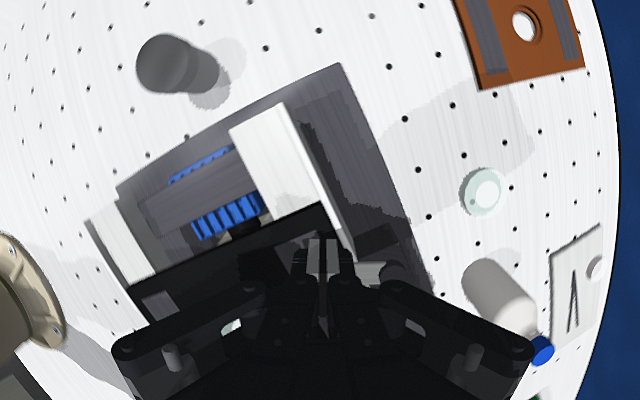

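View pics/scene11z.png

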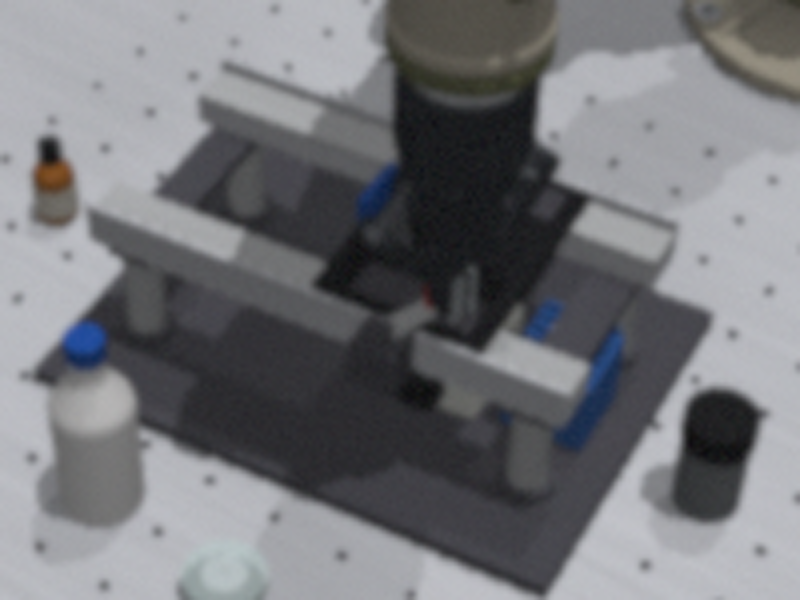

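Emit:
{"api": "drive_tool", "payload": {
  "deltas": [
    [0,0,-0.16,0.43,-6,0,0],
    [0,0,-0.16,0.43,-6,0,0],
    [0,0,-0.16,0.43,-6,0,0]
  ]
}}

```text
time: 17.77
position: [0.5508, -0.0011, 0.1373]
tcp_rot: [1.206, 1.212, -1.205]
ft_force: [1.3, 0.7, 0.1]
width: -0.0001
```

Emit:
{"api": "drive_tool", "payload": {
  "deltas": [
    [0,0,-0.05,0.14,-2,0,0],
    [0,0,0,0,0,0,0]
  ]
}}

```text
time: 18.02
position: [0.5502, -0.0029, 0.1373]
tcp_rot: [1.182, 1.227, -1.182]
ft_force: [0.3, 1.1, -0.1]
width: 0.0004
```

```bash
python3 -c "
from h import *
arc()"
```

```text
t 18.02 stage mm [ 58.9  58.8 137.3] F stage [ 0.4  1.  -0.1] w 0.0004
z yaw err deg -3.8718790800226173 x [-0.  0. -1.]
tool theta 86.1 along z -16.2 outward 39.3 Fz -1.1
```

Emit:
{"api": "drive_tool", "payload": {
  "deltas": [
    [0,0,-0.05,0.14,-2,0,0]
  ]
}}

```text
time: 18.15
position: [0.5497, -0.0039, 0.1373]
tcp_rot: [1.154, 1.244, -1.153]
ft_force: [0.4, 0.8, -1.2]
width: -0.0001
```

Emit:
{"api": "drive_tool", "payload": {
  "deltas": [
    [0,0,0,0.1,-1,0,0]
  ]
}}

```text
time: 18.27
position: [0.5496, -0.0051, 0.1372]
tcp_rot: [1.14, 1.253, -1.14]
ft_force: [-0.6, 1.3, 0.3]
width: 0.0001
```

Emit:
{"api": "drive_tool", "payload": {
  "deltas": [
    [0,0,0,0.05,0,0,0]
  ]
}}

```text
time: 18.4
position: [0.5496, -0.0053, 0.1373]
tcp_rot: [1.141, 1.253, -1.14]
ft_force: [-1.9, 3.4, 1.0]
width: -0.0
```

```bash
python3 -c "
from h import *
arc()"
```

```text
t 18.4 stage mm [ 58.1  56.4 137.3] F stage [-1.5  3.6  1. ] w -0.0
z yaw err deg -0.6765224074640512 x [-0.     0.001 -1.   ]
tool theta 89.3 along z -15.9 outward 39.1 Fz -3.6
```

Emit:
{"api": "drive_tool", "payload": {
  "deltas": [
    [0,0,0,0.05,0,0,0]
  ]
}}

```text
time: 18.52
position: [0.5496, -0.0054, 0.1373]
tcp_rot: [1.141, 1.253, -1.14]
ft_force: [-2.1, 5.4, 0.3]
width: 0.0001
```

Emit:
{"api": "drive_tool", "payload": {
  "deltas": [
    [0,0,0,0.02,0,0,0]
  ]
}}

```text
time: 18.65
position: [0.5496, -0.0054, 0.1373]
tcp_rot: [1.14, 1.253, -1.14]
ft_force: [-2.5, 5.0, 1.4]
width: 0.0002
```

At the stop (force 5 N, no more motion). Back off along −z, rise, and look.

Emit:
{"api": "drive_tool", "payload": {
  "deltas": [
    [0,0,0,-0.3,0,0,0],
    [0,0,0,-1.0,0,0,0],
    [0,-3.0,0,-1.0,0,0,0],
    [0,-4.0,0,-2.0,0,0,0],
    [0,-3.0,0,-4.0,0,0,0]
  ]
}}

```text
time: 19.27
position: [0.5428, 0.0752, 0.239]
tcp_rot: [1.143, 1.248, -1.143]
ft_force: [0.4, 0.7, -0.4]
width: 0.0001
```

Emit:
{"api": "drive_tool", "payload": {
  "deltas": [
    [0,0,0,-4.0,0,0,0],
    [0,0,0,-4.0,0,0,0],
    [0,0,4.0,0,0,0,0],
    [0,0,4.0,0,0,0,0],
    [0,0,0,0,0,0,0]
  ]
}}

```text
time: 19.9
position: [0.6161, 0.163, 0.2356]
tcp_rot: [1.141, 1.252, -1.143]
ft_force: [0.4, -0.4, -0.4]
width: -0.0
```

Run:
```python
from h import *
st()
for c,(x0,y0,x1,y1) in {'scene':(230,100,430,250),'side':(180,150,350,300)}.items():
  d=snap(c,c+'12'); cv2.imwrite(f'pics/{c}12z.png',cv2.resize(d['image'][y0:y1,x0:x1,::-1],None,fx=4,fy=4,interpolation=cv2.INTER_CUBIC))
  for t in ('tab','carrier','dish','clip_pin','clip_pivot','oil','cleaner','canister'):
    print(c,t,[(np.round(inS(q['point'])).tolist(),round(q['p'],2)) for q in models.tip_of(t,c)[:2]])
```

```text
t 19.9 stage mm [141.8 216.8 235.6] F stage [ 0.3 -0.5 -0.4] w -0.0
z yaw err deg -0.7876867964064891 x [-0.002  0.    -1.   ]
scene tab [([-3.0, -16.0, 132.0], 0.97), ([333.0, 204.0, 25.0], 0.55)]
scene carrier [([-1.0, 39.0, 118.0], 0.71), ([324.0, 146.0, 5.0], 0.59)]
scene dish [([216.0, 2.0, 4.0], 0.81), ([-1.0, 36.0, 122.0], 0.54)]
scene clip_pin [([53.0, 35.0, 142.0], 0.53)]
scene clip_pivot [([97.0, 39.0, 122.0], 0.59), ([2.0, 38.0, 116.0], 0.59)]
scene oil [([-7.0, -268.0, -5.0], 0.52), ([99.0, 38.0, 127.0], 0.31)]
scene cleaner [([191.0, -97.0, 3.0], 0.86)]
scene canister [([9.0, 220.0, -1.0], 0.67)]
side tab [([-1.0, -19.0, 135.0], 0.61), ([338.0, 202.0, 26.0], 0.59)]
side carrier [([4.0, 35.0, 111.0], 0.88), ([330.0, 145.0, 3.0], 0.57)]
side dish [([4.0, 37.0, 118.0], 0.61), ([222.0, 7.0, 1.0], 0.47)]
side clip_pin [([59.0, 40.0, 141.0], 0.63)]
side clip_pivot [([96.0, 42.0, 126.0], 0.84)]
side oil [([-2.0, -267.0, 1.0], 0.58)]
side cleaner [([189.0, -95.0, -3.0], 0.82), ([57.0, 38.0, 143.0], 0.44)]
side canister []
```

View pics/scene12z.png

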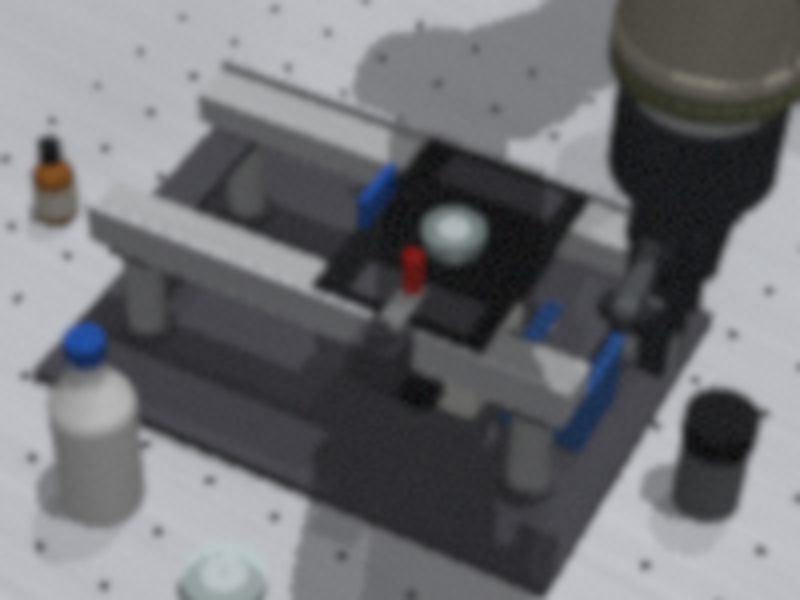

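View pics/side12z.png

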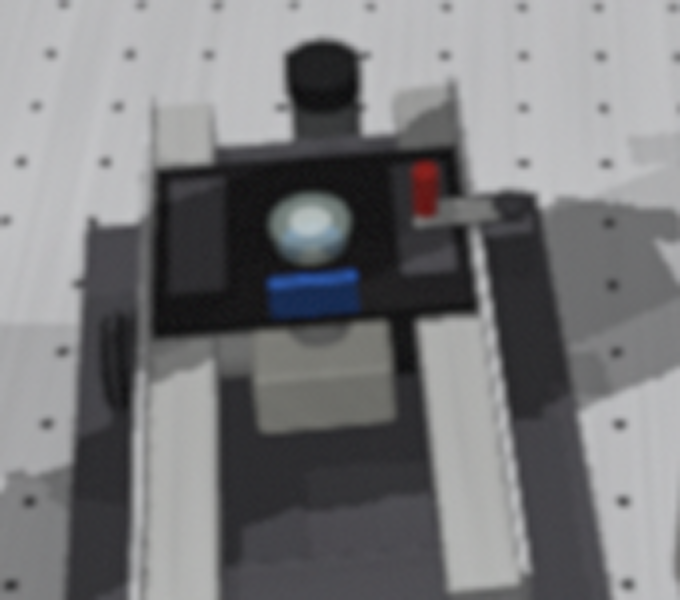

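Both views show the carrier home, the dish in its well and the clip straight across. The scene picture has the pin at (413,270) and the side picture at (425,190). The bottles and the canister haven't moved.

```bash
python3 -c "
from h import *
print(ticket.sign_off())"
```

```text
the job is handed in; nothing more can be done
None
```

The carrier is in its notches, the clip is fully across it, and the job is handed in at about 20 s of the 48 s allowed.

- **Carrier:** I pushed it by the blue tab with shut fingertips at about 4–5 N, slowing to 1 mm steps near the seat. The force fell to about 0 for roughly 3 mm as the ball feet dropped. On the next light touch (3 N) I stopped and backed off.
- **Clip:** I pushed the red pin round in an arc at about 1 N, with no blocking by the carrier's edge. At the stop the force rose to 5 N with no further motion, so I withdrew.
- **Last checks:**
  - **Carrier seat:** it lies at about y 35–39 mm and 111–118 mm high, against a seat at 40 and 116 mm. That fits the 2 mm play and the networks' scatter.
  - **Dish:** it lies in its well.
  - **Clip pin:** the two cameras put it at (59, 40) and (53, 35) mm, against the expected (57, 40). They differ by about 6 mm.
  - **Things standing round:** the cleaner, oil and canister show no movement. The network missed the canister in the last side view, but the scene camera found it in place.
- **Not measured:** I did not push harder against the notches to confirm the seating. It rests on the force drop, the height readings and the clip passing freely over the carrier.

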